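# Rewind the ribbon cassette and return it

## Task

Wind the label printer's ribbon cassette, which lies in the hand rewinder, by turning the crank clockwise (seen from above) until its stiff resistance suddenly drops away, and stop within one turn of that. Then lift the cassette out by its lug and set it down on the sill of the returns box, end on to the flap; let go, take it again at its rear end and push it through the spring flap so that it slides down inside and the flap shuts behind it. Leave the other things on the worktop where they are.

Things in the scene. Friction and masses are not known exactly. Their poses are not given: they have to be found in the camera images.
- rewinder: hand rewinder, a fixed grey metal bed 110 x 200 mm. Origin: on the worktop, 8 mm to its -y side of the bed's middle; z up. At its y = +60 mm stands the crank's pillar (housing top 38 mm, pillar top 58 mm), at y = -60 mm the nest, a recess 98 x 51 mm (long along its x), floor 18 mm and rims 38 mm above the worktop
- crank_axis (a point): the point on the crank's vertical axis at the height of the middle of the knob (89 mm above the worktop)
- knob (a point): middle of the crank's black knob: upright, round, 22 to 24 mm in diameter and 34 mm tall (72 to 106 mm above the worktop), spinning freely on its pin, 42 mm from the crank axis. A flat steel arm, top 68 mm above the worktop, lies right under it
- crank (a joint): angle of the crank, rad, growing clockwise seen from above; it stays where it is left. From the start first up to a quarter turn of slack, then a stiff, even drag of about 0.3 N m (7 N at the knob); after 1.4 to 2.7 turns of that, different every time, it drops at once to about 0.02 N m (0.5 N at the knob) and stays there
- dog_low (a point): driving edge of the clutch's dog, hidden inside the pillar; it climbs 1.2 mm per rad of clockwise crank (7.5 mm a turn)
- drum_high (a point): release edge of the hidden drag drum. While dog_low is lower than this point the crank drags; once dog_low has climbed level with it the crank runs free. Its height differs from run to run and does not change during a run
- cassette: ribbon cassette, a flat black box 90 mm long (its x) x 44 mm wide (its y) x 26 mm thick, 0.2 kg, with a lug on the middle of its top: 16 mm along x, 12 mm across y, 12 mm high (lug top 38 mm above its underside). Origin: centre of its underside; z up. It lies in the rewinder's nest, whose walls cover all but the top 6 mm of its sides; both of its ends are alike
- returns_box: returns box, a fixed white sheet-metal box 66 mm wide and 140 mm deep, roof 117 mm above the worktop. Origin: on the worktop under the middle of the mouth; its x points in through the mouth. Before the mouth (its x from -99 mm on) a flat steel sill 62 mm wide, without sides, top 60 mm above the worktop. The mouth, 56 mm wide and 49 mm high above the sill, is closed by the flap
- mouth (a point): middle of the mouth's lower edge, at the height of the sill's top (60 mm above the worktop). From 12 mm behind it a slippery chute runs down at 35 degrees to the box's floor: once the cassette's middle is more than about 20 mm past the mouth it tips and slides in by itself when let go
- flap (a joint): angle of the flap, rad: 0 hanging shut in the mouth, growing as its lower edge swings inward, at most 1.5. Hinged along the top of the mouth; a light spring (about 0.3 N at its lower edge) shuts it
- pick_pot: bystander: small grey-blue pot of tasting picks, 48 mm across, 79 mm tall; origin under its middle
- tape_roll: bystander: roll of tape lying flat, 62 mm across, 19 mm high; origin under its middle
- marker: bystander: marker pen lying, 138 mm long; origin under its middle
- cheese_borer: bystander: T-handled cheese borer lying, 137 mm long; origin under its middle
Not all that is in view belongs to the job. What is shaped like the cassette but white is not meant.

How it is judged:
By the outcome, as a careful person would: the job done as asked, in the order asked, and still so for the second after the job is handed in, with the robot touching nothing.
It also fails if it takes over 72 s, if anything falls off the work surface, if the arm or the gripper's body presses on something with over 40 N, if the wrist force passes 120 N, or if a joint passes its speed limit or range.

## Robot

A 6-joint arm with a two-finger parallel gripper is mounted at the origin on a cart in front of the work surface, level with it; the furniture and walls round the work are solid. World frame = base frame: x ahead of the robot, y to its left, z up, the work surface at z = 0. Lengths are in mm, angles in rad, forces in N, time in s.
With the tool pointing down it reaches from about 350 to 875 mm from the base axis. Payload 4.2 kg.
Tool frame: the origin (TCP) lies at the very end of the fingers, on their centre line; the grasp point (between the pads) lies 19 mm behind it; z points along the fingers, y is the direction in which the jaws open and shut (so a half turn about z gives the same grasp; the last joint's range is limited). The gripper opens to 85 mm and grips with 20 to 120 N. Pads are 22 mm wide; open, the fingers measure 114 mm over their backs; the gripper's body (76 mm by 85 mm) begins 54 mm behind the grasp point. The pads swing forward as they close: fully open they stand 13 mm farther back than shut.
Start: joints at [1.533, 0.385, 0.008, 0, -1.194, -0.259], TCP at [182.756, 597.662, 231.312] pointing down, gripper open.
Joint ranges: [-3.14, 3.14], [-1.21, 2.06], [-1.07, 1.41], [-3.16, 2.05], [-2.99, -0.16], [-3.1, 3.1]. Speed limits (rad/s): [2.79, 2.79, 3.14, 3.14, 3.14, 3.14].

## Interface

Orientations are given as a unit quaternion [x, y, z, w].
In Python, from bench import telemetry, eyes, arm gives the robot as it stands. The module is installed in compiled form; this text tells all that it offers.
- The arm moves only by the tool move_arm, never from a script. Its argument "deltas" is text: rows parted by semicolons, each of 6 numbers parted by spaces: the shift along the tool's x, y, z in cm, then the turn, a rotation vector about the tool's x, y, z in rad. A call has 1 to 12 rows; each row shifts and turns the commanded pose from where the row before left it, along the tool's axes as they then stand; what a row does not reach is not made up. A row lasts 1/8 s, in which the tool goes at most 62.5 mm and 10.7 degrees, less where a joint would pass 70% of its speed; a pose out of reach is approached as far as the arm can. A call is refused whole if a number of a shift passes 6.25 or a number of a turn 0.188, either way. A call with a gripper value outside its range is refused whole. "grip" is the finger opening in cm, from 0 to 8.54, set as the call begins (left out, the last holds). The fingers move at their own pace and stop on an object; the grip force is fixed at half the most. Time passes only in rows, so rows that do not move let the fingers close. It gives the time, the measured TCP pose, the force and the opening at its end, in the units of the state.
- telemetry.read_state(): the state, without advancing time (a new reading comes with each control period).
- eyes.get_image(name): name is "scene" or "top" or "wrist"; returns a dict with "pixels" (384x512x3 uint8, blue, green, red), "range_z" (384x512 float32, mm along the optical axis (not along the pixel's ray), 0 where there is no reading), "fx", "fy", "cx", "cy" (pixels), "dist_coeffs" ([k1, k2, p1, p2, k3] as OpenCV has them; the pictures are not rectified), "origin" and "orientation" of the camera in the world; the wrist camera has in their place "tool_from_camera" (4x4, takes a point from camera to tool coordinates, whose origin is the TCP and whose axes are the flange's). Camera axes: x right, y up, looking along -z (the intrinsics and any distortion apply to the point x, -y, -z); pixel columns grow to the right and rows downward; lengths in mm; the calibration is good to about 2 mm. A picture is of the moment at which its call begins: read the wrist's pose just before it.
- arm.job_done(): hands the job in, once; it reports no verdict.
Trained networks look in a picture, given as the dict that the camera call returned (one of the last four; its "shot" number tells which), for a name from the list of things; names that differ only in an ending like _2 or _b are one class to them, and where a whole thing is asked for, a point or a joint stands for the part that bears it (a point fixed in the world has none). Each returns a list of dicts, best first, with "p" (0 to 1); they miss things now and then, are a little off and sometimes report something else, mostly with a low value. They report only what shows in the picture. A call takes as long as a camera call. They do not tell look-alikes from the thing itself.
- eyes.boxes_of(picture, name): "point" ([x, y, z] in mm, in world coordinates, good to about 4 mm: the middle of the surface that is visible of it).
The state is a dict: "clock": time; "joints": joint angles; "joint_vel": joint speeds; "joint_efforts": joint torques, N m; "position": TCP position; "ee_rot": TCP orientation; "contact_force": force on the tool from outside, world axes, zero at the start; "wrist_torque": the same for the moment, N m; "gripper_width": finger opening in mm.
Only numpy, scipy, OpenCV 4.12 (cv2) and the standard library are available. Lean on these libraries where they do the work, as an engineer would, in place of code of your own. Each camera call takes 0.05 s, during which the arm holds its last target.

## Working session

There is one attempt and no reset: what is moved stays moved. The work goes in short steps, Python scripts to look and compute and a tool call to move; the robot and the scene stay as the last step left them, time stands still between calls to the robot, and variables do not carry over. Pictures are saved under pics/ and viewed, and the job is handed in when it is done.

Besides the shell and the picture viewer there is one more tool, called in YAML: its name, and indented under it one key for each argument. move_arm: Moves the arm, as the interface text tells. Its arguments: {"type":"object","properties":{"deltas":{"type":"string"},"grip":{"type":"number"}},"required":["deltas"]}

```bash
mkdir -p pics
cat > h.py <<'E'
import numpy as np, cv2
from bench import telemetry, eyes, arm
from scipy.spatial.transform import Rotation as R
def pose():
    s=telemetry.read_state(); return s
def cam(d,s=None):
    if 'origin' in d:
        o=np.array(d['origin'],float); q=np.array(d['orientation'],float)
        M=R.from_quat(q).as_matrix() if q.size==4 else q.reshape(3,3)
        return o,M
    T=np.array(d['tool_from_camera']); Rt=R.from_quat(s['ee_rot']).as_matrix()
    return np.array(s['position'])+Rt@T[:3,3], Rt@T[:3,:3]
def K(d): return np.array([[d['fx'],0,d['cx']],[0,d['fy'],d['cy']],[0,0,1.]])
def cloud(d,s=None):
    o,M=cam(d,s); h,w=d['range_z'].shape
    u,v=np.meshgrid(np.arange(w),np.arange(h))
    p=cv2.undistortPoints(np.stack([u,v],-1).reshape(-1,1,2).astype(np.float64),K(d),np.array(d['dist_coeffs'],float)).reshape(h,w,2)
    z=d['range_z'].astype(float)
    c=np.stack([p[...,0]*z,-p[...,1]*z,-z],-1)
    W=c@M.T+o; W[z<=0]=np.nan
    return W
def proj(d,P,s=None):
    o,M=cam(d,s); c=(np.atleast_2d(P)-o)@M
    c=c*np.array([1,-1,-1])
    return cv2.projectPoints(c,np.zeros(3),np.zeros(3),K(d),np.array(d['dist_coeffs'],float))[0].reshape(-1,2)
E
python3 - <<'E'
from h import *
s=pose(); print(s)
for n in ['scene','top','wrist']:
    s=pose(); d=eyes.get_image(n); cv2.imwrite(f'pics/{n}0.png',d['pixels'])
    print(n,{k:v for k,v in d.items() if k not in('pixels','range_z')})
    for t in ['rewinder','knob','cassette','returns_box','flap','pick_pot','tape_roll','marker','cheese_borer']:
        print(t,[(np.round(b['point']).tolist(),round(b['p'],2), proj(d,np.array(b['point']),s).round().tolist()) for b in eyes.boxes_of(d,t)][:4])
E
```

```text
{'clock': 0.0, 'joints': array([ 1.53256878e+00,  3.85579221e-01,  6.60388811e-03, -5.03679892e-04,
       -1.19399832e+00, -2.58605634e-01]), 'joint_vel': array([ 3.54038756e-04, -9.68310608e-05, -2.02528286e-03,  4.68547608e-04,
        1.97544647e-05, -9.59239992e-04]), 'joint_efforts': array([-9.24878404e-04, -3.92292023e+01,  1.88399345e+01,  4.18623984e+00,
       -4.69921360e-03, -1.76374542e-06]), 'position': array([182.61432893, 597.10650425, 230.19862564]), 'ee_rot': array([ 9.88992102e-01, -1.47964123e-01, -1.12935837e-04,  1.10780242e-03]), 'contact_force': array([-0.49553018, -0.13137832, -0.49695874]), 'wrist_torque': array([ 0.00833686, -0.02276666, -0.06484892]), 'gripper_width': 85.59037378542894}
scene {'fx': 450.37170161337974, 'fy': 450.37170161337974, 'cx': 254.67772792114656, 'cy': 193.50870234905162, 'dist_coeffs': array([-0.09388194,  0.        ,  0.        ,  0.        ,  0.        ]), 'origin': array([ 119.43500843, -580.11957276,  985.70902782]), 'orientation': array([ 0.33721487, -0.11609167, -0.28391716,  0.89005612]), 'shot': 1}
rewinder [([416.0, 155.0,
[... 1722 characters left out ...]
 0.29, [[294.0, 274.0]])]
wrist {'fx': 278.7632517600866, 'fy': 278.7632517600866, 'cx': 256.948124503601, 'cy': 189.58201640720242, 'dist_coeffs': array([-0.02506056,  0.        ,  0.        ,  0.        ,  0.        ]), 'tool_from_camera': array([[-7.23430487e-04,  9.45304621e-01,  3.26188061e-01,
         8.38825037e+01],
       [ 9.99999714e-01,  7.55371025e-04,  2.87397421e-05,
        -4.13136806e-01],
       [-2.19225199e-04,  3.26187988e-01, -9.45304897e-01,
        -1.41367411e+02],
       [ 0.00000000e+00,  0.00000000e+00,  0.00000000e+00,
         1.00000000e+00]]), 'shot': 3}
rewinder []
knob []
cassette []
returns_box []
flap []
pick_pot []
tape_roll []
marker []
cheese_borer []
```

View pics/scene0.png

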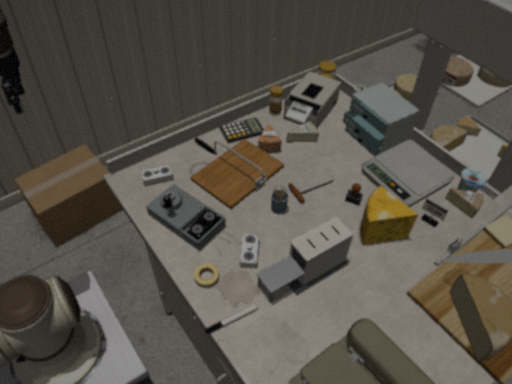

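View pics/top0.png

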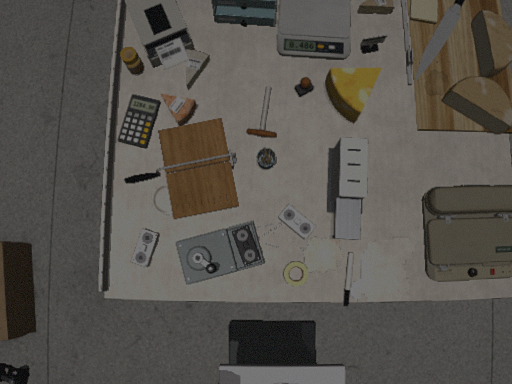

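View pics/wrist0.png

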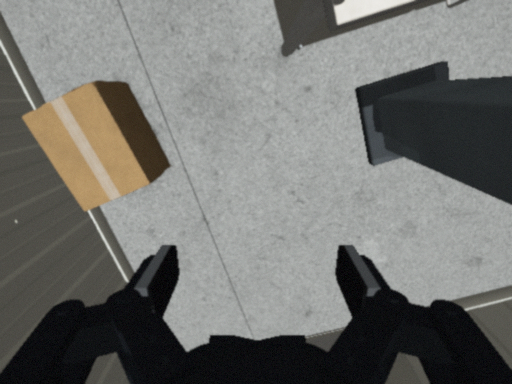

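The job's cassette is the black one in the grey bed: scene (203,225), top (245,244). Two white look-alikes lie at top (145,246) and (296,222), and at scene (157,175) and (250,250). The box and sill are at top (350,165)/(347,218). Next I'll make a close crop and take measurements.

Run:
```python
from h import *
d=eyes.get_image('top'); W=cloud(d); np.save('top.npy',W)
a=d['pixels'][205:300,150:290]; b=d['pixels'][120:250,310:390]
cv2.imwrite('pics/c1.png',cv2.resize(a,None,fx=5,fy=5,interpolation=cv2.INTER_CUBIC))
cv2.imwrite('pics/c2.png',cv2.resize(b,None,fx=4,fy=4,interpolation=cv2.INTER_CUBIC))
def rect(m,name):
    P=W[m]; r=cv2.minAreaRect(P[:,:2].astype(np.float32)); print(name,len(P),np.round(r[0],1),np.round(r[1],1),round(r[2],1),'z',np.round(np.median(P[:,2]),1))
X,Y,Z=W[...,0],W[...,1],W[...,2]
print('table',np.nanmedian(Z[(X>450)&(X<520)&(Y>20)&(Y<60)]))
rw=(X>330)&(X<520)&(Y>30)&(Y<270)
rect(rw&(Z>30)&(Z<48),'bed'); rect(rw&(Z>62),'crank'); rect(rw&(Z>92),'knob')
rect(rw&(Z>50)&(Z<62)&(Y<130),'lug')
bx=(X>430)&(X<760)&(Y>-260)&(Y<-80)
rect(bx&(Z>105)&(Z<125),'roof'); rect(bx&(Z>52)&(Z<68),'sill')
```

```text
table -0.22331235141416528
bed 2602 [434.1 157.3] [111.8 199.2] 16.4 z 38.6
crank 231 [410.6 191.1] [66.4 40.1] 71.1 z 72.0
knob 78 [394.8 173.2] [21.8 21.6] 25.8 z 105.2
lug 39 [453.2  87.3] [58.8 28.9] 25.1 z 55.0
roof 1668 [ 635.7 -162.5] [ 68.5 144.4] 88.3 z 117.1
sill 1086 [ 587.2 -159.6] [ 64.2 238.3] 88.2 z 60.5
```

View pics/c1.png

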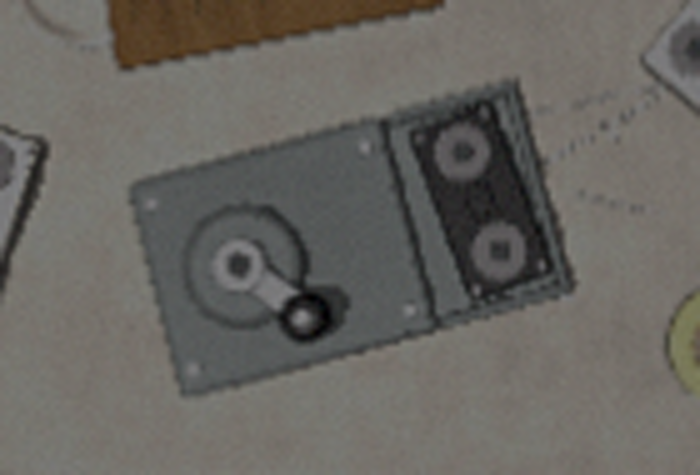

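View pics/c2.png

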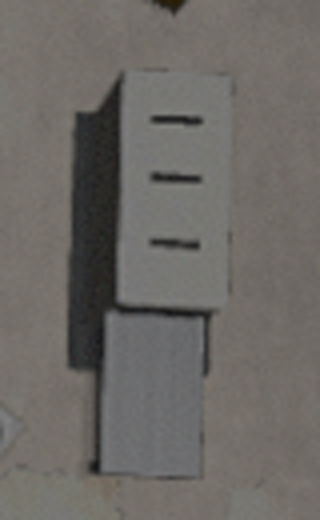

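Close crops: c1 shows the black cassette in its nest, turned slightly, with the crank axis at (240,265) and the knob at (307,315). c2 shows the box with its sill toward the robot. The measured sizes fit: bed 112x199, knob to axis 42.0, roof height 117. I'll bring the wrist camera over the rewinder.

move_arm:
  deltas: "0 0 0 0 0 -0.146;0 0 0 0 0 -0.146;0 0 0 0 0 -0.146;0 0 0 0 0 -0.146;1.07 5.49 -0.22 0 0 0;1.07 5.49 -0.22 0 0 0;1.07 5.49 -0.22 0 0 0;1.07 5.49 -0.22 0 0 0;1.07 5.49 -0.22 0 0 0;1.07 5.49 -0.22 0 0 0;1.07 5.49 -0.22 0 0 0;1.07 5.49 -0.22 0 0 0"

```text
clock: 3.05
position: [389.8, 199.1, 249.5]
ee_rot: [0.99, 0.143, 0.001, -0.0]
contact_force: [0.8, -0.4, 0.0]
gripper_width: 85.6
```

move_arm:
  deltas: "1.07 5.49 -0.22 0 0 0;0 0 0 0 0 0"

```text
clock: 3.3
position: [416.1, 148.3, 251.4]
ee_rot: [0.99, 0.14, 0.0, -0.0]
contact_force: [0.1, -0.5, 0.3]
gripper_width: 85.7
```

Run:
```python
from h import *
s=pose(); d=eyes.get_image('wrist'); cv2.imwrite('pics/w1.png',d['pixels'])
print(s['clock'],s['position'],s['ee_rot'],s['joints'],s['contact_force'])
W=cloud(d,s); X,Y,Z=W[...,0],W[...,1],W[...,2]
def rect(m,name):
    P=W[m]; r=cv2.minAreaRect(P[:,:2].astype(np.float32)); print(name,len(P),np.round(r[0],1),np.round(r[1],1),round(r[2],1),'z',np.round(np.median(P[:,2]),1))
print('table',np.nanmedian(Z[(X>450)&(X<520)&(Y>20)&(Y<60)]))
rw=(X>330)&(X<520)&(Y>30)&(Y<270)
rect(rw&(Z>30)&(Z<48),'bed'); rect(rw&(Z>64),'crank'); rect(rw&(Z>98),'knob')
rect(rw&(Z>51)&(Z<62)&(Y<125),'lug')
P=proj(d,[[419.4,207.2,89],[394.8,173.2,105],[453,90,44]],s); print(P)
np.save('w1.npy',W)
```

```text
3.3 [416.06279893 148.27162778 251.42220783] [ 9.90132985e-01  1.40130629e-01  2.78708162e-04 -3.90995899e-05] [ 7.12694507e-01  4.97971756e-02 -3.79887772e-01  2.59700824e-04
 -1.14060040e+00  1.13918027e+00] [ 0.13288338 -0.51685926  0.29600776]
table -1.6106975360520437
bed 9562 [433.4 159.6] [109.9 199.2] 16.1 z 36.9
crank 35212 [414.  150.4] [ 52.  147.8] 7.4 z 325.7
knob 34536 [417.5 148.3] [ 42.8 148.6] 22.4 z 326.2
lug 131 [452.4  94.8] [16.1 11.2] 19.2 z 54.5
[[207.08845373 155.31130524]
 [230.04695128 188.21828669]
 [309.85883149 147.95840613]]
```

View pics/w1.png

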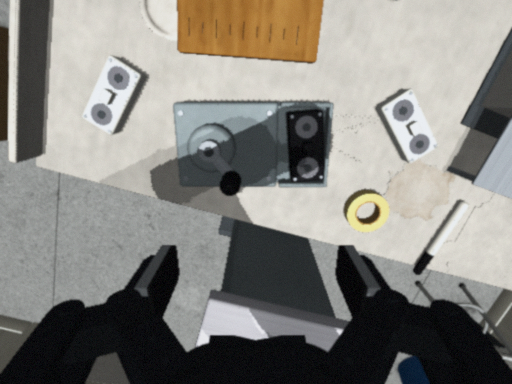

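The wrist picture shows the rewinder (175–330, 100–187), the knob at (230,182) and the cassette at (307,147), with the white look-alikes off to both sides. The two cameras agree within 2 mm. Next I'll fit the knob.

Run:
```python
from h import *
W=np.load('w1.npy'); X,Y,Z=W[...,0],W[...,1],W[...,2]
rw=(X>330)&(X<520)&(Y>30)&(Y<270)
def rect(m,name):
    P=W[m]; r=cv2.minAreaRect(P[:,:2].astype(np.float32)); print(name,len(P),np.round(r[0],1),np.round(r[1],1),round(r[2],1),'z',np.round(np.median(P[:,2]),1), cv2.minEnclosingCircle(P[:,:2].astype(np.float32)))
rect(rw&(Z>101)&(Z<112),'knob'); rect(rw&(Z>52)&(Z<62)&(Y>170),'pillar')
rect(rw&(Z>40.5)&(Z<46)&(Y<135),'cas top')
rect(rw&(Z>51)&(Z<62)&(Y<125),'lug')
s=pose();d=eyes.get_image('wrist');
print([(b['point'],b['p']) for b in eyes.boxes_of(d,'knob')],[(b['point'],b['p']) for b in eyes.boxes_of(d,'cassette')])
```

```text
knob 275 [395.6 174.9] [20.5 20. ] 60.6 z 104.4 ((395.5281066894531, 175.0605926513672), 11.069901466369629)
pillar 1218 [419.7 209.1] [58.3 57.1] 24.6 z 56.3 ((418.9309997558594, 206.2231903076172), 31.70752716064453)
cas top 2226 [452.3  94.5] [89.7 43.9] 21.0 z 42.8 ((452.4562072753906, 94.20216369628906), 48.470787048339844)
lug 131 [452.4  94.8] [16.1 11.2] 19.2 z 54.5 ((452.35821533203125, 94.77017974853516), 9.163860321044922)
[([400.7, 174.9, 104.5], 0.69)] [([448.0, 345.9, 24.6], 0.92), ([510.3, -23.7, 28.1], 0.85), ([457.3, 90.4, 42.6], 0.62)]
```

move_arm:
  deltas: "-1.24 -3.14 3 0 0 0;0 0 5 0 0 0;0 0 5 0 0 0;0 0 3.2 0 0 0;0 0 1.5 0 0 0;0 0 0 0 0 0"
  grip: 6

```text
clock: 4.25
position: [393.3, 178.3, 73.1]
ee_rot: [0.99, 0.144, -0.001, 0.001]
contact_force: [-0.1, -0.2, 0.8]
gripper_width: 60.2
```

move_arm:
  deltas: "0 0 0 0 0 0;0 0 0 0 0 0;0 0 0 0 0 0;0 0 0 0 0 0"
  grip: 1.8

```text
clock: 4.75
position: [394.7, 178.0, 75.2]
ee_rot: [0.99, 0.143, 0.001, -0.0]
contact_force: [-1.0, -0.6, 5.4]
gripper_width: 21.3
```

Run:
```python
from h import *
s=pose(); d=eyes.get_image('wrist'); cv2.imwrite('pics/w2.png',d['pixels'])
print(s['clock'],s['position'],s['gripper_width'],s['contact_force'],s['wrist_torque'])
```

```text
4.75 [394.74436944 177.96415217  75.19280448] 21.257695203817686 [-0.97515401 -0.55011194  5.39143468] [-0.21104274  0.46194326  0.00216567]
```

View pics/w2.png

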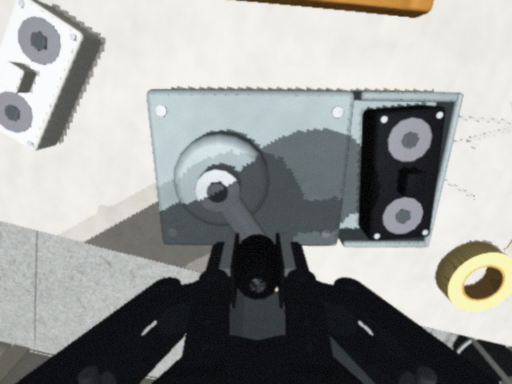

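The picture shows the knob held between the pads at (258,268), opening 21.3 mm. I'll work out the circle.

```bash
cat > circ.py <<'E'
import numpy as np,sys
phi,n,step=float(sys.argv[1]),int(sys.argv[2]),float(sys.argv[3])
r=42;yaw=np.radians(16.4)
X=np.array([np.cos(yaw),np.sin(yaw)]);Y=np.array([np.sin(yaw),-np.cos(yaw)])
f=lambda a:r*np.array([np.cos(np.radians(a)),np.sin(np.radians(a))])
out=[]; acc=np.zeros(2)
for i in range(n):
    d=(f(phi-step*(i+1))-f(phi))/10; D=np.array([d@X,d@Y]); q=np.round(D-acc,2); acc+=q
    out.append(f"{q[0]:.2f} {q[1]:.2f} 0 0 0 0")
print(';'.join(out)); print('end phi',phi-n*step, 'knob rel axis',f(phi-n*step))
E
python3 circ.py 233 6 15;python3 circ.py 143 12 15;python3 circ.py -37 12 15
```

```text
-0.53 -0.96 0 0 0 0;-0.27 -1.06 0 0 0 0;0.02 -1.10 0 0 0 0;0.30 -1.05 0 0 0 0;0.56 -0.94 0 0 0 0;0.79 -0.77 0 0 0 0
end phi 143.0 knob rel axis [-33.54269142  25.27623097]
0.96 -0.53 0 0 0 0;1.06 -0.27 0 0 0 0;1.10 0.02 0 0 0 0;1.05 0.30 0 0 0 0;0.94 0.56 0 0 0 0;0.77 0.79 0 0 0 0;0.53 0.96 0 0 0 0;0.27 1.06 0 0 0 0;-0.02 1.10 0 0 0 0;-0.30 1.05 0 0 0 0;-0.56 0.94 0 0 0 0;-0.79 0.76 0 0 0 0
end phi -37.0 knob rel axis [ 33.54269142 -25.27623097]
-0.96 0.53 0 0 0 0;-1.06 0.27 0 0 0 0;-1.10 -0.02 0 0 0 0;-1.05 -0.30 0 0 0 0;-0.94 -0.56 0 0 0 0;-0.77 -0.79 0 0 0 0;-0.53 -0.96 0 0 0 0;-0.27 -1.06 0 0 0 0;0.02 -1.10 0 0 0 0;0.30 -1.05 0 0 0 0;0.56 -0.94 0 0 0 0;0.79 -0.76 0 0 0 0
end phi -217.0 knob rel axis [-33.54269142  25.27623097]
```

move_arm:
  deltas: "-0.53 -0.96 0 0 0 0;-0.27 -1.06 0 0 0 0;0.02 -1.10 0 0 0 0;0.30 -1.05 0 0 0 0;0.56 -0.94 0 0 0 0;0.79 -0.77 0 0 0 0"

```text
clock: 5.55
position: [387.1, 233.7, 75.0]
ee_rot: [0.99, 0.144, -0.0, 0.004]
contact_force: [13.6, -18.3, 10.7]
gripper_width: 20.9
```

Run:
```python
from h import *
s=pose()
print(s['clock'],s['position'],s['gripper_width'],s['contact_force'],s['wrist_torque'],s['joint_vel'])
```

```text
5.55 [387.10543463 233.67804695  74.95917823] 20.942789553880424 [ 13.57288954 -18.26770811  10.69664613] [-5.39480504 -3.88252053  0.1532989 ] [ 0.02014095  0.10683171  0.164746    0.00722306 -0.09480149 -0.02891985]
```

```bash
cat > circ.py <<'E'
import numpy as np,sys
cx,cy,ax,ay,phi,n,step=map(float,sys.argv[1:8]); n=int(n)
r=42;yaw=np.radians(16.4)
X=np.array([np.cos(yaw),np.sin(yaw)]);Y=np.array([np.sin(yaw),-np.cos(yaw)])
p0=np.array([cx,cy]);A=np.array([ax,ay])
out=[]; acc=np.zeros(2)
for i in range(n):
    a=np.radians(phi-step*(i+1)); d=(A+r*np.array([np.cos(a),np.sin(a)])-p0)/10; D=np.array([d@X,d@Y]); q=np.round(D-acc,2); acc+=q
    out.append(f"{q[0]:.2f} {q[1]:.2f} 0 0 0 0")
print(';'.join(out)); print('end phi',phi-n*step,'cmd',p0+10*(acc[0]*X+acc[1]*Y))
E
python3 circ.py 386.4 236.8 421.8 210.1 143 12 15
```

```text
1.10 -0.34 0 0 0 0;1.06 -0.27 0 0 0 0;1.10 0.02 0 0 0 0;1.05 0.30 0 0 0 0;0.94 0.56 0 0 0 0;0.76 0.79 0 0 0 0;0.54 0.95 0 0 0 0;0.26 1.07 0 0 0 0;-0.01 1.09 0 0 0 0;-0.30 1.06 0 0 0 0;-0.57 0.94 0 0 0 0;-0.78 0.76 0 0 0 0
end phi -37.0 cmd [455.37093265 184.86012659]
```

move_arm:
  deltas: "1.10 -0.34 0 0 0 0;1.06 -0.27 0 0 0 0;1.10 0.02 0 0 0 0;1.05 0.30 0 0 0 0;0.94 0.56 0 0 0 0;0.76 0.79 0 0 0 0"

```text
clock: 6.3
position: [445.8, 244.5, 75.1]
ee_rot: [0.99, 0.143, -0.001, -0.001]
contact_force: [-7.9, 3.6, 10.9]
gripper_width: 21.1
```

Run:
```python
from h import *
s=pose()
print(s['clock'],s['position'],s['gripper_width'],s['contact_force'],s['wrist_torque'])
```

```text
6.3 [445.76624438 244.52861809  75.09755866] 21.084654111089844 [-7.88762108  3.55965518 10.93201502] [0.81858423 2.18387445 0.04454873]
```

move_arm:
  deltas: "0.54 0.95 0 0 0 0;0.26 1.07 0 0 0 0;-0.01 1.09 0 0 0 0;-0.30 1.06 0 0 0 0;-0.57 0.94 0 0 0 0;-0.78 0.76 0 0 0 0"

```text
clock: 7.05
position: [458.8, 188.7, 75.4]
ee_rot: [0.99, 0.144, 0.005, -0.003]
contact_force: [7.9, 6.2, -2.5]
gripper_width: 20.9
```

```bash
python3 circ.py 455.4 184.9 421.8 210.1 -37 12 15;python3 circ.py 388.2 235.4 421.8 210.1 143 12 15
```

```text
-0.97 0.54 0 0 0 0;-1.06 0.27 0 0 0 0;-1.10 -0.02 0 0 0 0;-1.05 -0.30 0 0 0 0;-0.94 -0.56 0 0 0 0;-0.76 -0.79 0 0 0 0;-0.54 -0.96 0 0 0 0;-0.26 -1.06 0 0 0 0;0.01 -1.10 0 0 0 0;0.30 -1.05 0 0 0 0;0.57 -0.94 0 0 0 0;0.78 -0.77 0 0 0 0
end phi -217.0 cmd [388.21262429 235.38422075]
0.96 -0.53 0 0 0 0;1.07 -0.27 0 0 0 0;1.09 0.02 0 0 0 0;1.06 0.30 0 0 0 0;0.94 0.56 0 0 0 0;0.76 0.79 0 0 0 0;0.53 0.96 0 0 0 0;0.27 1.06 0 0 0 0;-0.02 1.10 0 0 0 0;-0.30 1.05 0 0 0 0;-0.56 0.94 0 0 0 0;-0.79 0.77 0 0 0 0
end phi -37.0 cmd [455.31967846 184.79161371]
```

move_arm:
  deltas: "-0.97 0.54 0 0 0 0;-1.06 0.27 0 0 0 0;-1.10 -0.02 0 0 0 0;-1.05 -0.30 0 0 0 0;-0.94 -0.56 0 0 0 0;-0.76 -0.79 0 0 0 0;-0.54 -0.96 0 0 0 0;-0.26 -1.06 0 0 0 0;0.01 -1.10 0 0 0 0;0.30 -1.05 0 0 0 0;0.57 -0.94 0 0 0 0;0.78 -0.77 0 0 0 0"

```text
clock: 8.55
position: [387.1, 232.8, 75.0]
ee_rot: [0.99, 0.144, -0.002, 0.003]
contact_force: [2.7, -11.2, 12.9]
gripper_width: 21.0
```

move_arm:
  deltas: "0.96 -0.53 0 0 0 0;1.07 -0.27 0 0 0 0;1.09 0.02 0 0 0 0;1.06 0.30 0 0 0 0;0.94 0.56 0 0 0 0;0.76 0.79 0 0 0 0"

```text
clock: 9.3
position: [445.8, 244.5, 75.1]
ee_rot: [0.99, 0.143, -0.001, -0.001]
contact_force: [-7.1, 3.5, 10.6]
gripper_width: 21.3
```

move_arm:
  deltas: "0.53 0.96 0 0 0 0;0.27 1.06 0 0 0 0;-0.02 1.10 0 0 0 0;-0.30 1.05 0 0 0 0;-0.56 0.94 0 0 0 0;-0.79 0.77 0 0 0 0"

```text
clock: 10.05
position: [458.8, 188.6, 75.4]
ee_rot: [0.99, 0.144, 0.005, -0.003]
contact_force: [7.4, 5.2, -2.3]
gripper_width: 20.7
```

move_arm:
  deltas: "-0.97 0.54 0 0 0 0;-1.06 0.27 0 0 0 0;-1.10 -0.02 0 0 0 0;-1.05 -0.30 0 0 0 0;-0.94 -0.56 0 0 0 0;-0.76 -0.79 0 0 0 0"

```text
clock: 10.8
position: [397.1, 176.0, 75.2]
ee_rot: [0.99, 0.144, 0.001, 0.0]
contact_force: [5.9, -4.6, 5.8]
gripper_width: 20.8
```

move_arm:
  deltas: "-0.54 -0.96 0 0 0 0;-0.26 -1.06 0 0 0 0;0.01 -1.10 0 0 0 0;0.30 -1.05 0 0 0 0;0.57 -0.94 0 0 0 0;0.78 -0.77 0 0 0 0"

```text
clock: 11.55
position: [387.0, 232.7, 75.0]
ee_rot: [0.99, 0.144, -0.002, 0.003]
contact_force: [2.2, -11.4, 13.6]
gripper_width: 20.7
```

move_arm:
  deltas: "0.96 -0.53 0 0 0 0;1.07 -0.27 0 0 0 0;1.09 0.02 0 0 0 0;1.06 0.30 0 0 0 0;0.94 0.56 0 0 0 0;0.76 0.79 0 0 0 0"

```text
clock: 12.3
position: [446.1, 244.3, 75.2]
ee_rot: [0.99, 0.144, -0.0, -0.0]
contact_force: [-1.2, -0.6, 9.1]
gripper_width: 21.0
```

move_arm:
  deltas: "0.53 0.96 0 0 0 0;0.27 1.06 0 0 0 0;-0.02 1.10 0 0 0 0"

```text
clock: 12.68
position: [463.9, 216.7, 75.2]
ee_rot: [0.99, 0.144, 0.001, -0.001]
contact_force: [-0.6, 0.7, 6.6]
gripper_width: 20.6
```

Run:
```python
from h import *
s=pose()
print(s['clock'],s['position'],s['gripper_width'],s['contact_force'],s['wrist_torque'],s['ee_rot'])
```

```text
12.675 [463.87842087 216.7019569   75.20270611] 20.643436473808617 [-0.64590315  0.66461181  6.63802616] [ 0.11217345  0.27785196 -0.00073483] [ 9.89629296e-01  1.43637957e-01  1.24035019e-03 -6.74768915e-04]
```

The stiff drag is gone (tangential force 7–9 N down to about 0.7 N) and stays gone over a further 45°. I'm letting go of the knob and moving over the lug.

move_arm:
  deltas: "0 0 0 0 0 0;0 0 0 0 0 0;0 0 -4 0 0 0;0 0 -5 0 0 0;-2.27 5.69 0 0 0 0;-2.27 5.69 0 0 0 0;0 0 0 0 0 -0.07;0 0 0 0 0 0;0 0 0 0 0 0"
  grip: 4.5

```text
clock: 13.8
position: [451.5, 94.2, 163.9]
ee_rot: [0.984, 0.178, -0.0, 0.0]
contact_force: [-0.2, -0.1, -0.0]
gripper_width: 44.8
```

Run:
```python
from h import *
s=pose(); d=eyes.get_image('wrist'); cv2.imwrite('pics/w3.png',d['pixels'])
print(s['clock'],s['position'],s['ee_rot'],s['joints'],s['gripper_width'],s['contact_force'])
W=cloud(d,s); X,Y,Z=W[...,0],W[...,1],W[...,2]
def rect(m,name):
    P=W[m]; r=cv2.minAreaRect(P[:,:2].astype(np.float32)); print(name,len(P),np.round(r[0],1),np.round(r[1],1),round(r[2],1),'z',np.round(np.median(P[:,2]),1))
rw=(X>380)&(X<520)&(Y>40)&(Y<140)
dk=d['pixels'].max(2)<70
rect(rw&(Z>40)&(Z<46),'cas top'); rect(rw&(Z>51)&(Z<60),'lug');rect(rw&(Z>34)&(Z<40),'rim')
rect((X>380)&(X<520)&(Y>140)&(Y<270)&(Z>98)&(Z<108),'knob')
```

```text
13.8 [451.52251478  94.18603379 163.8531319 ] [ 9.84094135e-01  1.77647534e-01 -2.92597662e-04  4.74991604e-05] [ 5.59349531e-01  1.73031862e-01 -4.77632902e-01 -1.62400172e-04
 -9.20710159e-01  1.36873603e+00] 44.84629806346347 [-0.16666719 -0.06611569 -0.03144967]
cas top 3523 [452.9  94.6] [89.1 43.8] 21.2 z 42.8
lug 192 [452.8  94.7] [15.3 10.5] 20.7 z 54.6
rim 2294 [448.2 109. ] [110.2  92.8] 15.6 z 36.4
knob 747 [462.  214.3] [22.4 20.5] 56.5 z 104.1
```

View pics/w3.png

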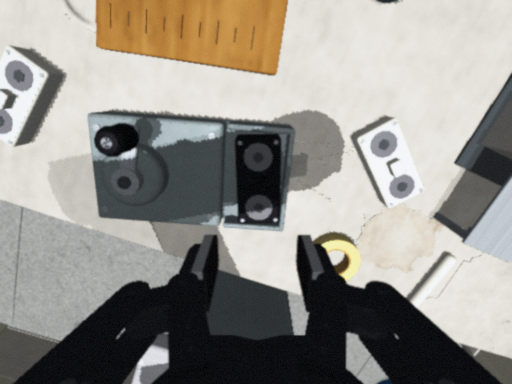

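The picture shows the cassette at (258,180) in its nest with its lug at (262,180). The knob, at (115,138), is parked well clear. Descending on the lug.

move_arm:
  deltas: "0.13 0 5 0 0 0;0 0 4 0 0 0;0 0 2 0 0 0;0 0 0.7 0 0 0;0 0 0 0 0 0;0 0 0 0 0 0"

```text
clock: 14.6
position: [453.5, 94.6, 48.0]
ee_rot: [0.984, 0.178, 0.001, -0.0]
contact_force: [0.3, -0.0, 0.3]
gripper_width: 45.2
```

move_arm:
  deltas: "0 0 0 0 0 0;0 0 0 0 0 0;0 0 0 0 0 0;0 0 0 0 0 0"
  grip: 0.6

```text
clock: 15.1
position: [453.2, 94.1, 47.8]
ee_rot: [0.984, 0.178, 0.001, -0.0]
contact_force: [-2.2, -0.6, 6.3]
gripper_width: 10.0
```

move_arm:
  deltas: "0 0 -1 0 0 0;0 0 -1.5 0 0 0;0 0 -3 0 0 0;0 0 -5 0 0 0;0 0 0 0 0 0"

```text
clock: 15.72
position: [455.0, 95.2, 155.8]
ee_rot: [0.984, 0.178, 0.004, -0.001]
contact_force: [0.3, 0.7, -2.9]
gripper_width: 9.3
```

Run:
```python
from h import *
s=pose(); d=eyes.get_image('wrist'); cv2.imwrite('pics/w4.png',d['pixels'])
print(s['clock'],s['position'],s['ee_rot'],s['joints'],s['gripper_width'],s['contact_force'])
```

```text
15.725 [454.9596101   95.16164571 155.84386572] [ 0.98403646  0.17790935  0.00431245 -0.001384  ] [ 5.57573511e-01  1.84219332e-01 -4.87528326e-01  7.93931903e-04
 -8.90011632e-01  1.37045261e+00] 9.340085619342558 [ 0.33955878  0.66698095 -2.89966948]
```

View pics/w4.png

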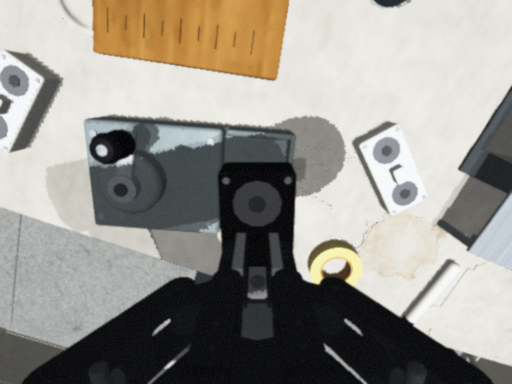

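The cassette hangs level from its lug (257,285) and the nest is empty. Turning it and carrying it towards the sill.

move_arm:
  deltas: "0 0 0 0 0 0.131;0 0 0 0 0 0.131;0 0 0 0 0 0.131;0.47 4.98 -0.9 0 0 0;0.47 4.98 -0.9 0 0 0;0.47 4.98 -0.9 0 0 0;0.47 4.98 -0.9 0 0 0;0.47 4.98 -0.9 0 0 0;0 0 0 0 0 0;0 0 0 0 0 0"

```text
clock: 17.02
position: [466.0, -155.5, 195.3]
ee_rot: [1.0, -0.019, -0.002, -0.0]
contact_force: [-0.5, 0.7, -2.2]
gripper_width: 9.7
```

Run:
```python
from h import *
s=pose(); d=eyes.get_image('wrist'); cv2.imwrite('pics/w5.png',d['pixels'])
print(s['clock'],s['position'],s['ee_rot'],s['joints'],s['gripper_width'],s['contact_force'])
W=cloud(d,s); X,Y,Z=W[...,0],W[...,1],W[...,2]; np.save('w5.npy',W)
def rect(m,name):
    P=W[m]; r=cv2.minAreaRect(P[:,:2].astype(np.float32)); print(name,len(P),np.round(r[0],1),np.round(r[1],1),round(r[2],1),'z',np.round(np.median(P[:,2]),1),'xr',P[:,0].min(),P[:,0].max()); return P
bx=(X>430)&(X<760)&(Y>-230)&(Y<-90)
P=rect(bx&(Z>108)&(Z<122),'roof'); Q=rect(bx&(Z>54)&(Z<64),'sill')
for P,n in((P,'roof'),(Q,'sill')):
  for x in range(470,700,15):
    k=P[np.abs(P[:,0]-x)<5]
    if len(k)>20: print(n,x,k[:,1].min().round(1),k[:,1].max().round(1))
```

```text
17.025 [ 465.99677435 -155.53558068  195.33662269] [ 9.99826097e-01 -1.85400602e-02 -1.96480991e-03 -4.26810095e-04] [ 8.55013212e-03  1.91062619e-01 -3.63292058e-01 -1.12608520e-03
 -1.02034699e+00  1.52575477e+00] 9.66275362294464 [-0.52563169  0.70176358 -2.22291294]
roof 6822 [ 587.7 -158.8] [66.1 47.6] 87.2 z 115.7 xr 562.6826111925432 612.2464573973194
sill 5522 [ 525.  -155.5] [62.  84.1] 87.1 z 58.7 xr 483.0486449307091 567.9700385666033
roof 560 -190.4 -138.0
roof 575 -191.2 -125.1
roof 590 -191.8 -125.8
roof 605 -192.9 -126.4
sill 485 -184.3 -123.0
sill 500 -185.5 -123.4
sill 515 -185.5 -123.9
sill 530 -186.6 -126.0
sill 545 -187.6 -126.1
sill 560 -188.5 -127.4
```

View pics/w5.png

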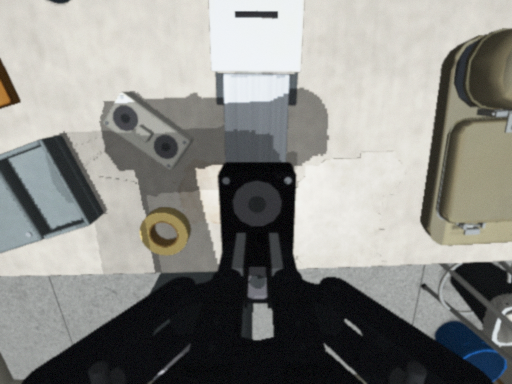

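Sill direction is -2.85°, and the mouth is at about (564.5, -157.5). The sill runs (225–290, 75–165) in the picture, ahead of the held cassette. Bringing it over the sill.

move_arm:
  deltas: "0 0 0 0 0 0.012;4.54 -0.29 0 0 0 0;0 0 5 0 0 0;0 0 4 0 0 0;0 0 0.9 0 0 0;0 0 0 0 0 0;0 0 0 0 0 0"

```text
clock: 17.95
position: [514.4, -154.8, 100.1]
ee_rot: [1.0, -0.023, 0.002, 0.0]
contact_force: [-0.4, -0.6, -2.3]
gripper_width: 9.7
```

Run:
```python
from h import *
s=pose(); d=eyes.get_image('wrist'); cv2.imwrite('pics/w6.png',d['pixels'])
print(s['clock'],s['position'],s['ee_rot'],s['gripper_width'],s['contact_force'])
d=eyes.get_image('scene'); cv2.imwrite('pics/s6.png',cv2.resize(d['pixels'][190:320,200:400],None,fx=4,fy=4,interpolation=cv2.INTER_CUBIC))
```

```text
17.95 [ 514.37942251 -154.80924414  100.06298348] [ 9.99722627e-01 -2.34652970e-02  2.00468936e-03  1.76330070e-04] 9.728294630238313 [-0.36678994 -0.63026157 -2.28754044]
```

View pics/w6.png

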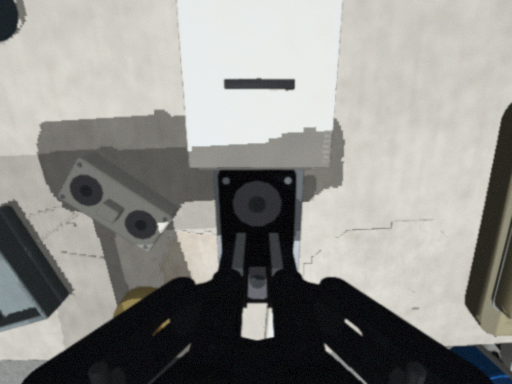

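View pics/s6.png

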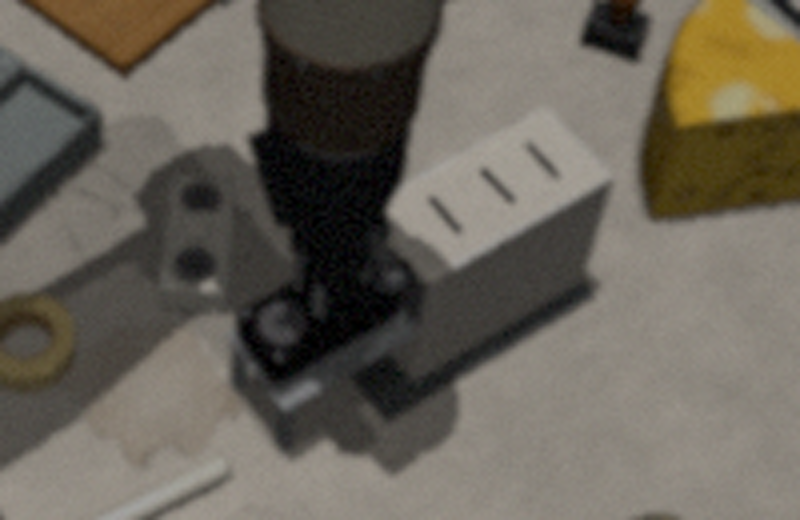

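The cassette is parallel to the sill and centred on it, with its front about 5 mm short of the roof edge. Lowering.

move_arm:
  deltas: "-0.2 0 0.5 0 0 0;0 0 0.35 0 0 0;0 0 0 0 0 0"

```text
clock: 18.42
position: [510.6, -155.1, 89.9]
ee_rot: [1.0, -0.024, -0.0, 0.0]
contact_force: [-1.5, -0.2, 1.5]
gripper_width: 9.6
```

move_arm:
  deltas: "0 0 0 0 0 0;0 0 0 0 0 0;0 0 0 0 0 0"
  grip: 3.5

```text
clock: 18.8
position: [511.1, -154.8, 89.7]
ee_rot: [1.0, -0.024, 0.0, 0.0]
contact_force: [-0.1, -0.3, -0.4]
gripper_width: 34.9
```

move_arm:
  deltas: "0 0 -2 0 0 0;0 0 -3 0 0 0;-3.4 0 0 0 0 0;0 0 0 0 0 0;0 0 0 0 0 0"
  grip: 6.8

```text
clock: 19.42
position: [477.5, -153.3, 139.9]
ee_rot: [1.0, -0.024, 0.001, 0.0]
contact_force: [0.6, 0.6, -0.2]
gripper_width: 67.7
```

Run:
```python
from h import *
s=pose(); d=eyes.get_image('wrist'); cv2.imwrite('pics/w7.png',d['pixels'])
print(s['clock'],s['position'],s['ee_rot'],s['gripper_width'],s['contact_force'],s['joints'])
W=cloud(d,s); X,Y,Z=W[...,0],W[...,1],W[...,2]
def rect(m,name):
    P=W[m]; r=cv2.minAreaRect(P[:,:2].astype(np.float32)); print(name,len(P),np.round(r[0],1),np.round(r[1],1),round(r[2],1),'z',np.round(np.median(P[:,2]),1),'xr',P[:,0].min(),P[:,0].max()); return P
bx=(X>430)&(X<760)&(Y>-230)&(Y<-90)
rect(bx&(Z>110)&(Z<120),'roof'); rect(bx&(Z>80)&(Z<90),'cas');rect(bx&(Z>92)&(Z<102)&(X<540),'lug')
d=eyes.get_image('scene'); cv2.imwrite('pics/s7.png',cv2.resize(d['pixels'][190:320,200:400],None,fx=4,fy=4,interpolation=cv2.INTER_CUBIC))
```

```text
19.425 [ 477.45666621 -153.25593091  139.86056701] [ 9.99718806e-01 -2.37070609e-02  5.16496891e-04  1.28593633e-04] 67.66631223788666 [ 0.58507334  0.63481287 -0.15173146] [ 1.39221105e-02  2.67225073e-01 -4.21072331e-01  3.83409532e-04
 -8.81476372e-01  1.50921194e+00]
roof 10746 [ 586.2 -158.7] [66.3 43.5] 87.2 z 115.8 xr 563.0974596269969 609.08133203981
cas 6715 [ 510.  -154.3] [44.1 89.7] 87.5 z 84.8 xr 464.76378012275643 555.4626175700328
lug 393 [ 510.  -154.4] [11.2 15.8] 86.9 z 96.6 xr 501.81125411245773 518.0011167977339
```

View pics/w7.png

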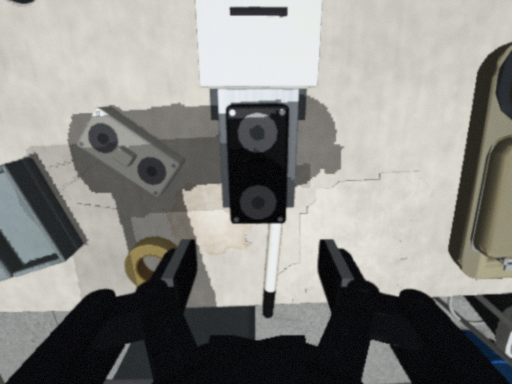

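View pics/s7.png

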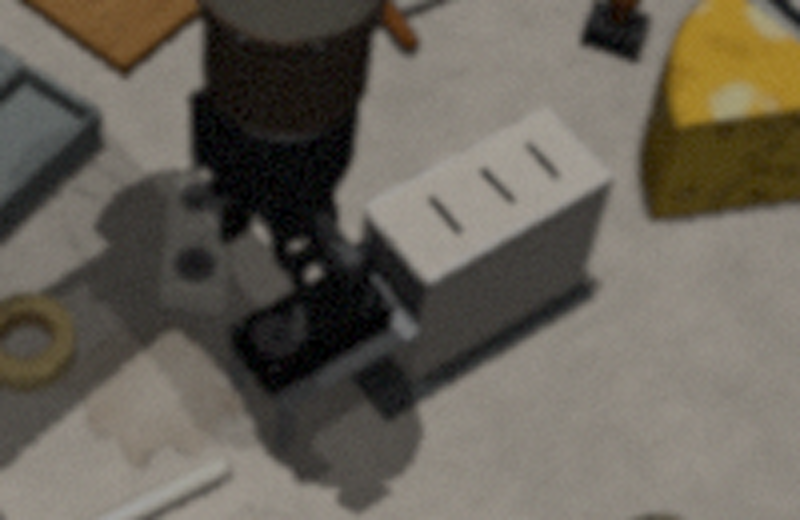

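The cassette lies alone on the sill with the gripper free of it: wrist (258,160), centre (510,-154.4), yaw -2.7°, front about 9 mm before the mouth. Now I'll take it at its rear end.

move_arm:
  deltas: "-0.65 -0.08 2 0 0 0;0 0 3.5 0 0 0;0 0 1.5 0 0 0;0 0 0.45 0 0 0;0 0 0 0 0 0;0 0 0 0 0 0"

```text
clock: 20.27
position: [471.2, -152.1, 65.8]
ee_rot: [1.0, -0.024, 0.001, 0.0]
contact_force: [0.3, 0.3, -0.8]
gripper_width: 67.9
```

move_arm:
  deltas: "0 0 0 0 0 0;0 0 0 0 0 0;0 0 0 0 0 0"
  grip: 3.8

```text
clock: 20.65
position: [471.0, -152.2, 66.1]
ee_rot: [1.0, -0.024, 0.001, 0.0]
contact_force: [-2.1, 0.7, 5.5]
gripper_width: 42.7
```

Run:
```python
from h import *
s=pose(); d=eyes.get_image('wrist'); cv2.imwrite('pics/w8.png',d['pixels'])
print(s['clock'],s['position'],s['ee_rot'],s['gripper_width'],s['contact_force'])
W=cloud(d,s); X,Y,Z=W[...,0],W[...,1],W[...,2]
def rect(m,name):
    P=W[m]; r=cv2.minAreaRect(P[:,:2].astype(np.float32)); print(name,len(P),np.round(r[0],1),np.round(r[1],1),round(r[2],1),'z',np.round(np.median(P[:,2]),1),'xr',P[:,0].min(),P[:,0].max()); return P
bx=(X>430)&(X<760)&(Y>-230)&(Y<-90)
rect(bx&(Z>92)&(Z<102)&(X<540)&(X>495),'lug')
```

```text
20.65 [ 471.00215099 -152.21787315   66.10000511] [ 9.99718720e-01 -2.37017548e-02  8.29362086e-04  1.38155788e-04] 42.73955009384434 [-2.10205074  0.68186617  5.53591261]
lug 1010 [ 510.1 -153.9] [11.9 16.5] 86.7 z 96.5 xr 501.64017437788715 518.500963993971
```

View pics/w8.png

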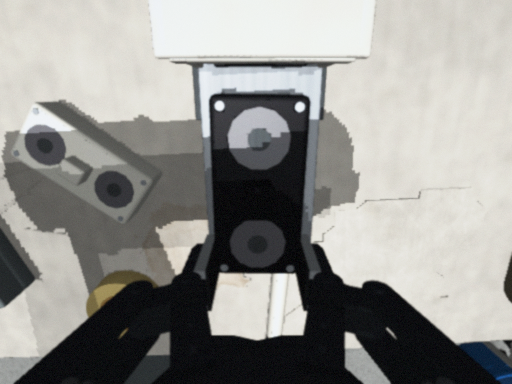

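The rear end is held between both pads (215–305, 265), opening 42.7 mm. Pushing it in.

move_arm:
  deltas: "1 0 0 0 0 0;1 0 0 0 0 0;1 0 0 0 0 0;1 0 0 0 0 0;0 0 0 0 0 0"

```text
clock: 21.32
position: [509.9, -154.4, 66.1]
ee_rot: [1.0, -0.024, -0.001, 0.0]
contact_force: [-2.3, -0.8, 8.4]
gripper_width: 42.9
```

move_arm:
  deltas: "1 0 0 0 0 0;1 0 0 0 0 0;1 0 0 0 0 0;0.7 0 0 0 0 0;0 0 0 0 0 0"

```text
clock: 21.95
position: [545.9, -156.2, 66.2]
ee_rot: [1.0, -0.024, -0.002, 0.0]
contact_force: [-4.2, 0.2, 8.0]
gripper_width: 42.3
```

Run:
```python
from h import *
s=pose(); d=eyes.get_image('wrist'); cv2.imwrite('pics/w9.png',d['pixels'])
print(s['clock'],s['position'],s['ee_rot'],s['gripper_width'],s['contact_force'])
d=eyes.get_image('scene'); cv2.imwrite('pics/s9.png',cv2.resize(d['pixels'][190:320,200:400],None,fx=4,fy=4,interpolation=cv2.INTER_CUBIC))
```

```text
21.95 [ 545.9430378  -156.21459079   66.174374  ] [ 9.99713872e-01 -2.38662680e-02 -1.57874448e-03  2.87498508e-04] 42.28293622529583 [-4.24039981  0.20103007  8.00653679]
```

View pics/w9.png

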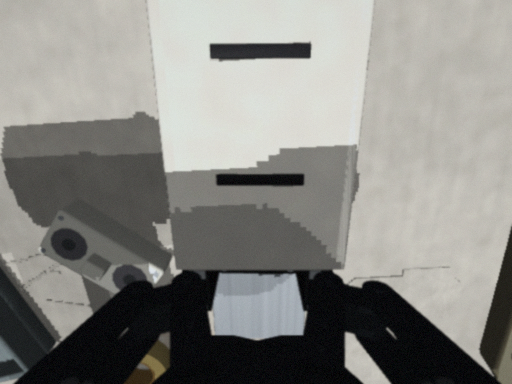

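View pics/s9.png

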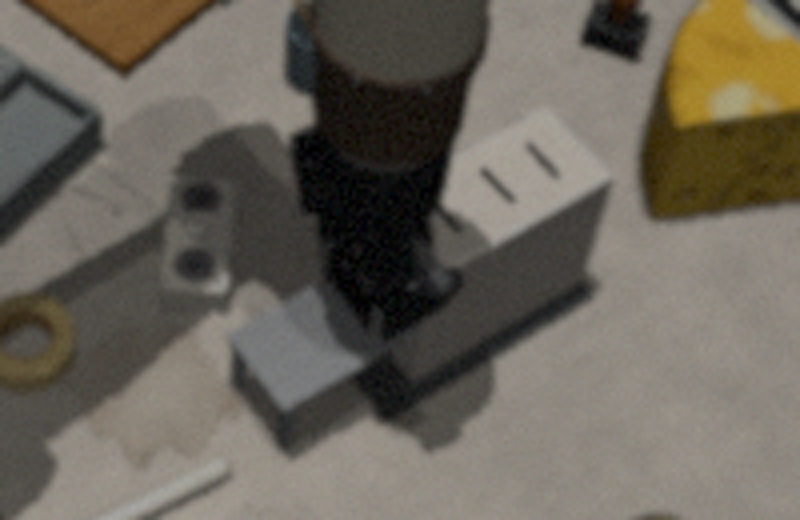

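Only the bare sill shows at (258,305), and the roof edge hides the cassette's rear. Its middle is about 20 mm past the mouth, so I'll push a little more and then open.

move_arm:
  deltas: "0.4 0 0 0 0 0;0 0 0 0 0 0"

```text
clock: 22.3
position: [549.3, -156.4, 66.2]
ee_rot: [1.0, -0.024, -0.002, 0.0]
contact_force: [-7.2, -0.3, 10.4]
gripper_width: 42.7
```

move_arm:
  deltas: "0 0 0 0 0 0;0 0 0 0 0 0;0 0 0 0 0 0;0 0 0 0 0 0"
  grip: 6.4

```text
clock: 22.8
position: [551.4, -155.9, 64.9]
ee_rot: [1.0, -0.024, -0.0, -0.0]
contact_force: [0.6, 0.1, 0.7]
gripper_width: 64.2
```

Run:
```python
from h import *
s=pose()
print(s['clock'],s['position'],s['gripper_width'],s['contact_force'])
d=eyes.get_image('scene'); cv2.imwrite('pics/s10.png',cv2.resize(d['pixels'][190:320,200:400],None,fx=4,fy=4,interpolation=cv2.INTER_CUBIC))
```

```text
22.8 [ 551.38592686 -155.93598341   64.89994486] 64.21838340968424 [0.58694954 0.05435143 0.69508831]
```

View pics/s10.png

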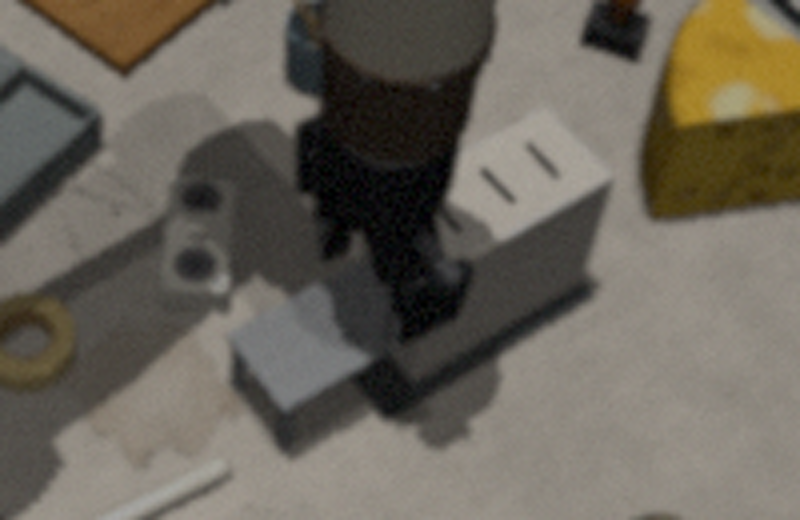

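move_arm:
  deltas: "-4 0 0 0 0 0;-5 0 0 0 0 0;-5 0 -3 0 0 0;-5 0 -5 0 0 0;0 0 0 0 0 0"

```text
clock: 23.48
position: [366.7, -147.2, 142.4]
ee_rot: [1.0, -0.024, 0.004, -0.0]
contact_force: [0.6, 0.5, 0.0]
gripper_width: 64.2
```

Run:
```python
from h import *
s=pose();d=eyes.get_image('wrist'); cv2.imwrite('pics/w11.png',d['pixels'])
print(s['clock'],s['position'],s['contact_force'],s['joints'])
W=cloud(d,s); X,Y,Z=W[...,0],W[...,1],W[...,2]
m=(Y>-215)&(Y<-100)&(X>540)&(X<620)&(Z>62)&(Z<112); print(m.sum(),np.c_[W[m][::max(1,m.sum()//15)]].round())
d=eyes.get_image('scene'); cv2.imwrite('pics/s11.png',cv2.resize(d['pixels'][190:320,200:400],None,fx=4,fy=4,interpolation=cv2.INTER_CUBIC))
print([(b['point'],b['p']) for b in eyes.boxes_of(d,'flap')],[(b['point'],b['p']) for b in eyes.boxes_of(d,'cassette')])
```

```text
23.475 [ 366.65680365 -147.19196617  142.42314171] [0.64431256 0.50423309 0.03170536] [ 3.46979277e-02  8.26485958e-02 -6.54323667e-01  1.05308464e-04
 -8.25971220e-01  1.48838633e+00]
0 []
[([566.8, -158.5, 80.4], 0.53)] [([506.7, -42.8, 23.5], 0.88), ([435.2, 339.0, 22.3], 0.82)]
```

View pics/s11.png

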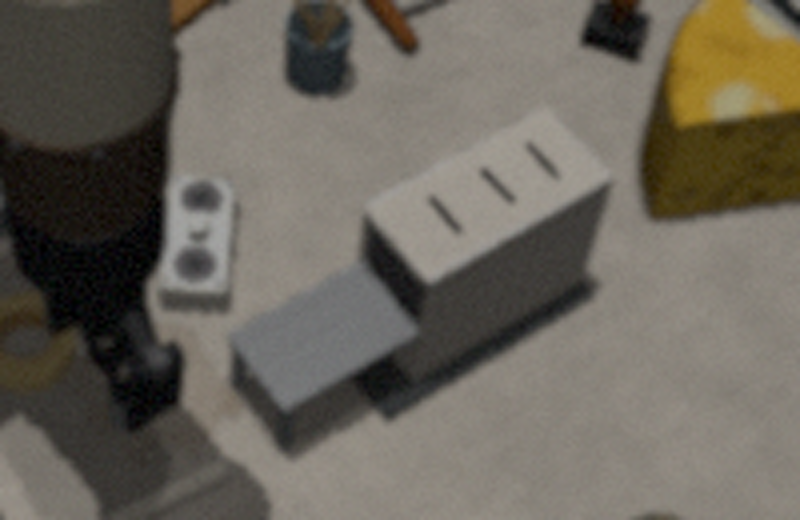

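View pics/w11.png

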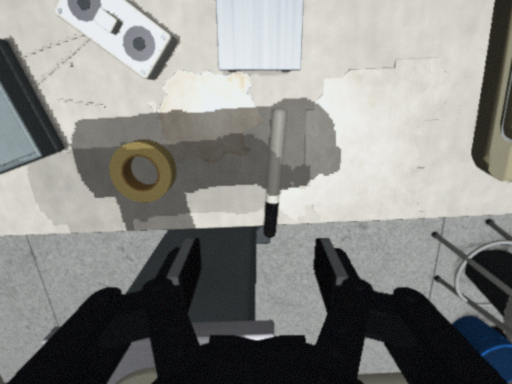

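The sill is empty and the cassette is no longer seen anywhere. I'll check from depth that the flap is shut and that the bystanders are unmoved.

Run:
```python
from h import *
d=eyes.get_image('scene'); W=cloud(d)
u=np.array([.9988,-.0497]);v=np.array([.0497,.9988]);m0=np.array([564.5,-157.5])
a=(W[...,:2]-m0)@u; b=(W[...,:2]-m0)@v; Z=W[...,2]
for z0 in range(60,118,6):
    m=(np.abs(b)<24)&(Z>z0)&(Z<z0+6)&(a>-15)&(a<120)
    print(z0,m.sum(),a[m].min().round(1) if m.any() else '',np.median(a[m]).round(1) if m.any() else '',a[m].max().round(1) if m.any() else '')
for t in ['pick_pot','tape_roll','marker','cheese_borer','knob']:
    print(t,[(np.round(b['point']),round(b['p'],2)) for b in eyes.boxes_of(d,t)][:2])
print(telemetry.read_state()['clock'])
```

```text
60 34 -15.0 -0.1 3.9
66 22 -0.0 3.0 3.7
72 18 1.6 2.4 3.3
78 18 1.0 2.4 3.8
84 19 1.0 2.2 4.0
90 25 0.5 2.8 3.9
96 8 1.3 2.3 3.2
102 1 -0.1 -0.1 -0.1
108 153 -2.6 48.3 119.5
114 684 -3.4 56.5 119.9
pick_pot [(array([668.,  42.,  42.]), 0.78)]
tape_roll [(array([375., -38.,  18.]), 0.66)]
marker [(array([ 363., -166.,   14.]), 0.65)]
cheese_borer [(array([766.,  45.,  15.]), 0.87), (array([ 592., -175.,   63.]), 0.36)]
knob []
23.975
```

The flap is upright and flush: 2–3 mm behind the mouth plane at every height from 66 to 102 mm. Nothing else was touched, so I'm handing in.

```bash
python3 -c "
from bench import arm
print(arm.job_done())"
```

```text
the job is handed in; nothing more can be done
None
```

The cassette is wound and in the returns box, and the flap is shut behind it. I handed the job in at about 24 s of the 72 s allowed.

- **Winding:** I turned the crank clockwise, counting from the start position. The drag at the knob held at about 7–9 N until roughly 2.2 turns, then fell to 0.7 N. I turned another 45° to confirm and let go, which leaves the crank at most about 0.4 turn past the drop.
- **Cassette:** I lifted it out by its lug and set it on the sill, centred and in line with the flap. I let go, took it again at the rear end, pushed its middle about 24 mm past the mouth, and released it.
- **Last checks:** In the scene and wrist pictures the sill is empty and the black cassette is no longer visible. The flap stands upright, 2–3 mm behind the mouth plane over its whole height.
- **Bystanders:** The pot, marker and borer were found within 2 mm of their first positions in the scene camera. The tape roll read 6 mm off, but the gripper and its shadow partly hid it, and the arm never went near it.
- **Not confirmed:** The network missed the knob in the last scene picture. The cassette cannot be seen inside the box, so its slide down is inferred from the empty sill and the shut flap.

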